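# Lengthen a spring-button rail holder by one hole and lay the DIN rail in it

## Robot

A 7-joint arm with a two-finger parallel gripper is mounted at the origin on the work surface. World frame = base frame: x ahead of the robot, y to its left, z up, the work surface at z = 0. Lengths are in m, angles in rad, forces in N, time in s.
With the tool pointing down it reaches from about 0.425 to 0.875 m from the base axis. Payload 8.4 kg.
Tool frame: the origin (TCP) lies midway between the tips of the shut fingers; the grasp point (between the pads) lies 19 mm behind it; z points along the fingers, y is the line along which they close (so a half turn about z gives the same grasp; the last joint's range is limited). The gripper opens to 85 mm and grips with 20 to 120 N. Pads are 22 mm wide; open, the fingers measure 114 mm over their backs; the gripper's body (76 mm by 85 mm) begins 54 mm behind the grasp point. The pads swing forward as they close: fully open they stand 13 mm farther back than shut.
Start: joints at [-1.366, 0.333, 0.04, 1.465, -0.013, 1.343, -0.059], TCP at [0.194, 0.62, 0.231] pointing down, gripper open.
Joint ranges: [-2.58, 2.58], [-0.38, 2.09], [-1.3, 1.39], [0.25, 2.4], [-1.5, 4.64], [0.08, 2.09], [-2.65, 2.65]. Speed limits (rad/s): [2.22, 2.22, 2.79, 2.79, 3.14, 3.14, 3.14].

## Interface

Orientations are given as a unit quaternion [x, y, z, w].
In Python, from station import robot gives the robot as it stands.
- The arm moves only by the tool apply_moves, never from a script. Its arguments are lists of equal length, an entry for each row: "translation": the shift along the tool's x, y, z in mm, a list of three; "twist": the turn, a rotation vector about the tool's x, y, z in rad, a list of three; "hand": the finger opening in mm, from 0 to 85.4. A call has exactly 8 rows; each row shifts and turns the commanded pose from where the row before left it, along the tool's axes as they then stand; what a row does not reach is not made up. A row lasts 1/8 s, in which the tool goes at most 62.5 mm and 10.7 degrees, less where a joint would pass 70% of its speed; a pose out of reach is approached as far as the arm can. A call with a gripper value outside its range is refused whole. The fingers move at their own pace and stop on an object; "squeeze" is the grip in N (left out, the last holds). Time passes only in rows, so rows that do not move let the fingers close, or fill a call up. It gives the time, the measured TCP pose, the force, the opening and the grip force at its end, in the units of the state.
- robot.read_state(): the state, without advancing time (a new reading comes with each control period).
- robot.capture(name): name is "scene" or "top" or "wrist"; returns the picture (480x640x3 uint8, red, green, blue); there is no depth.
- robot.get_calibration(name): a dict with "fx", "fy", "cx", "cy" (pixels), "distortion" ([k1, k2, p1, p2, k3] as OpenCV has them; the pictures are not rectified), "rvec" (rotation vector, rad) and "tvec" (3), from world to camera coordinates, as OpenCV has them. Camera axes: x right, y down, z forward; pixel columns grow to the right and rows downward; lengths in m; the calibration is good to about 2 mm. A picture is of the moment at which its call begins: read the wrist's pose just before it. get_calibration takes no time and is no camera call; for the wrist camera it gives the pose at the moment of the call.
- robot.job_done(): hands the job in; it is judged then, once.
The state is a dict: "time_s": time; "joint_pos": joint angles; "qd": joint speeds; "joint_efforts": joint torques, N m; "eef_pos": TCP position; "tool_rot": TCP orientation; "ft_force": force on the tool from outside, world axes, zero at the start; "torque": the same for the moment, N m; "finger_gap": finger opening in m; "finger_force": force on a finger pad.
Only numpy, scipy, OpenCV 4.12 (cv2) and the standard library are available. Lean on these libraries where they do the work, as an engineer would, in place of code of your own. Each camera call takes 0.05 s, during which the arm holds its last target. There are 200 camera calls.

## Task

The rail holder is set one hole too short for the cut DIN rail lying on the bench. Press in its spring button and draw the sliding end outward until the button pops out through the next hole (let it click in by itself and never force the tube against the button), then lay the rail, flanges up, into the two end seats without pressing it, and let go. Leave the other things on the bench where they are.

Things in the scene. Friction and masses are not known exactly. Their poses are not given: they have to be found in the camera images.
- holder: Rail holder bolted to the bench, two grey end blocks (60 mm wide, 95 mm high) joined by a telescoping square tube, axis 48 mm up at x = 0. Origin: on the bench below the spring button. y: along the tube from the fixed block (end stop y = -105 mm) to the sliding block (+73 mm at the start); x: level, out of the face with button and holes. Free tube from the button: 48 mm to +y, 80 mm to -y.
- sleeve (a joint): How far the sleeve (outer tube with sliding block) is drawn out to the holder's +y, m; about 0 at the start, button in its hole. The next hole is in an index strip set by hand: 0.027 to 0.045, exact place not known, to be felt. With the button flush its hole's edge cams it under in the first 3 to 6 mm at 10 to 18 N; then 3 to 6 N of sliding until the button pops out and stops the sleeve dead.
- button (a joint): How far the spring button is pushed in, m: 0 fully out, 0.005 flush with the sleeve's outer face, about 0.0075 wholly under the sleeve's wall. Spring: 3 N at the start of its stroke, 6 N flush, 8 N under the wall. The button sits on the inner tube, which belongs to the fixed block, and does not move along the tube.
- button_top (a point): Outer end of the spring button: steel, 10 mm across, cone head, standing 5 mm out of a hole in the sleeve's side face along the holder's +x, 18 mm from the tube's axis, 48 mm up. A pinch across the tube here (sleeve 26 mm square, 31 mm over the button) with a flat pad on the button presses it flush; the same grip can draw the sleeve. Flat wall 16 mm each way to the next holes; 35 mm free below.
- fixed_seat (a point): Middle of the fixed block's seat, at the foot of its end stop, 80 mm above the bench. The rail's end lies on a ledge 24 mm long running from here along the holder's +y, between side cheeks 40 mm apart; stop and cheeks are 14 mm high, their upper half flared outward.
- sliding_seat (a point): The same on the sliding block; the ledge runs from here along the holder's -y. The two end stops are 178 mm apart at the start and 205 to 223 mm at the next hole: the rail then lies between them with 2 to 20 mm to spare and rests on both ledges.
- rail: Cut piece of steel DIN rail, hat section, 35 mm wide over the flanges, 7.5 mm high, 203 mm long, 60 to 100 g, lying on the bench web down and flanges up, with slots in its web. Origin: centre of its underside; x along its length, y across, z up. The flanges are 2 mm thick and their outer edges can be gripped across the 35 mm width.
- screwdriver: Screwdriver, 200 mm, lying; to be left alone. Origin in its underside, x along it.
- contactor: Dark contactor, 75 x 45 x 80 mm, standing; to be left alone. Origin: centre of its underside.
- terminals: Row of six grey terminal blocks, 50 x 37 x 44 mm; to be left alone. Origin: centre of its underside.
- breaker: White circuit breaker, 85 x 36 x 66 mm; to be left alone. Origin: centre of its underside.
- offcut: Short offcut of the same rail, 55 mm long; to be left alone. Origin: centre of its underside.
- jar: Clear plastic screw jar, 60 mm across, 75 mm high; to be left alone. Origin: centre of its underside.
- tape: Roll of black tape, 90 mm across, 19 mm high, lying flat; to be left alone. Origin: centre of its underside.
Things that resemble listed ones, but are neither listed nor needed, are in the scene too. Several things have the shape of the rail; the one meant has the colours described above.

How it is judged:
On the way, in this order (a step that is already met when the one before it is completed fails the run):
1. the spring button is pressed most of the way in (3.5 mm or more) (value of joint button above 0.0035 m), for 0.1 s.
2. the sleeve is drawn out to the next hole and the button has popped out through it (value of joint sleeve above 0.024 m and value of joint button below 0.0015 m), for 0.2 s.
At the end, for the whole second after the job is handed in: Sleeve drawn out to the next hole (past 24 mm), button fully out through it (within 1.5 mm); rail flanges up, resting on both ledges between the end stops: 80 mm up (-2/+2.5), within 4 mm of the tube's line, turned under 0.05 rad, level within 0.04 rad, at rest and let go (all of step 2 and x of rail in the frame of holder between -0.004 and 0.004 m and y of rail in the frame of holder between -0.012 and 0.02 m and z of rail in the frame of holder between 0.078 and 0.0825 m and angle between the x axis of rail and the y axis of holder, either way round below 0.05 rad and angle between rail's own z axis and vertical below 0.04 rad and linear speed of rail below 0.02 m/s); the robot touches nothing.
It fails at once if the sleeve is forced against the spring button (over 25 N) (contact force between button and sleeve above 25 N).
It fails at once if the rail is pressed or driven onto the holder (over 30 N) (contact force between rail and holder above 30 N).
It fails at once if another thing on the bench is shifted by more than 30 mm (distance of any of screwdriver, contactor, terminals, breaker, offcut, jar, tape from where it was at the start of the episode above 0.03 m).
It also fails if it takes over 72 s, if anything falls off the work surface, if the arm or the gripper's body presses on something with over 40 N, if the wrist force passes 120 N, or if a joint passes its speed limit or range.

## Working session

There is one attempt and no reset: what is moved stays moved. The work goes in short steps, Python scripts to look and compute and a tool call to move; the robot and the scene stay as the last step left them, time stands still between calls to the robot, and variables do not carry over. Pictures are saved under pics/ and viewed, at most 10 in all, crops included, and the job is handed in when it is done.

Besides the shell and the picture viewer there is one more tool, called after "Request:" by a JSON object that holds its "name" and its "arguments". apply_moves: Moves the arm, as the interface text tells. Its arguments: {"type":"object","properties":{"translation":{"type":"array","items":{"type":"array","items":{"type":"number"}}},"twist":{"type":"array","items":{"type":"array","items":{"type":"number"}}},"hand":{"type":"array","items":{"type":"number"}},"squeeze":{"type":"number"}},"required":["translation","twist","hand"]}

```bash
mkdir -p pics
python3 - <<'E'
from station import robot
import cv2,json
s=robot.read_state();print({k:s[k] for k in("time_s","eef_pos","tool_rot","finger_gap","ft_force")})
for n in("scene","top"):
    im=robot.capture(n);cv2.imwrite(f"pics/{n}0.png",im[:,:,::-1]);c=robot.get_calibration(n);print(n,c)
E
```

```text
{'time_s': 0.0, 'eef_pos': array([0.19432605, 0.61978194, 0.23041031]), 'tool_rot': array([ 1.51316783e-01,  9.88484980e-01, -8.19255635e-04, -6.83072428e-05]), 'finger_gap': 0.08570672221587099, 'ft_force': array([-0.86109755, -0.21748511,  0.23145056])}
scene {'fx': 506.6572033868119, 'fy': 506.6572033868119, 'cx': 331.8053429734135, 'cy': 241.26929128364873, 'distortion': array([0.03603768, 0.        , 0.        , 0.        , 0.        ]), 'rvec': array([ 2.17988365,  1.39841034, -0.41942795]), 'tvec': array([-0.22703029, -0.33112981,  1.63617971])}
top {'fx': 603.5133115830406, 'fy': 603.5133115830406, 'cx': 314.8942678882502, 'cy': 244.89154886262247, 'distortion': array([-0.04311743,  0.        ,  0.        ,  0.        ,  0.        ]), 'rvec': array([ 2.07291791, -2.16072668,  0.2189045 ]), 'tvec': array([0.01472826, 0.49755929, 1.67412323])}
```

View pics/top0.png

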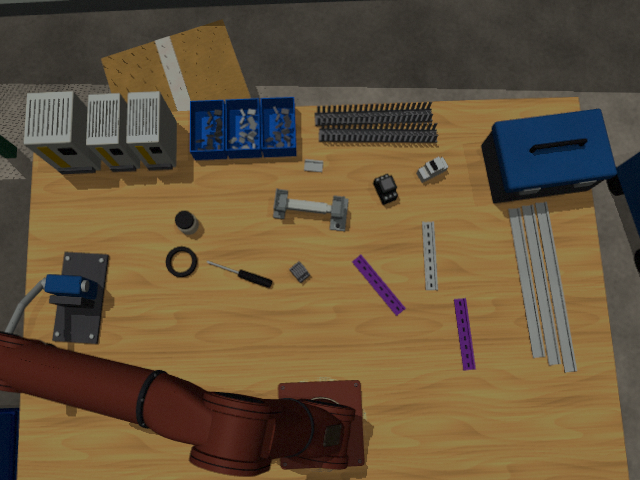

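View pics/scene0.png

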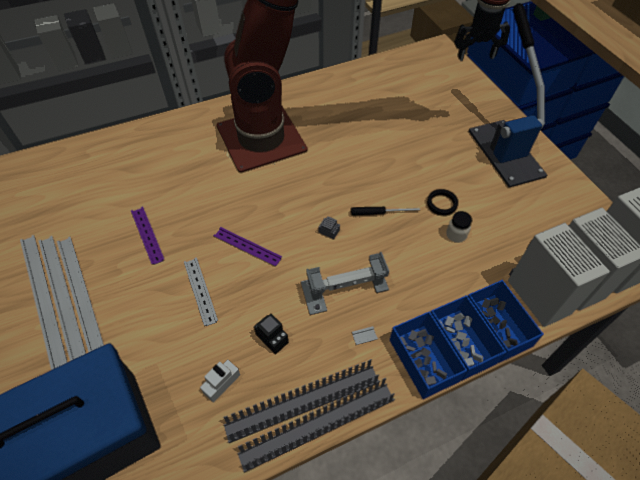

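Top picture: the holder spans (275–348, 192–230). There are three rail-shaped candidates. The grey/steel one at (430,256) fits. The two purple ones at (378,285) and (465,334) have the wrong colour, and the three long rails on the right are too long. I'll confirm with enlarged crops.

Run:
```python
import cv2,numpy as np
t=cv2.imread("pics/top0.png");s=cv2.imread("pics/scene0.png")
def c(i,x,y,w,h):return cv2.resize(i[y:y+h,x:x+w],(400,300),interpolation=cv2.INTER_CUBIC)
m=np.vstack([np.hstack([c(t,262,180,100,75),c(t,380,215,100,75)]),np.hstack([c(s,297,245,100,75),c(s,155,255,100,75)])])
cv2.imwrite("pics/m1.png",m)
```

```text
(no output)
```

View pics/m1.png

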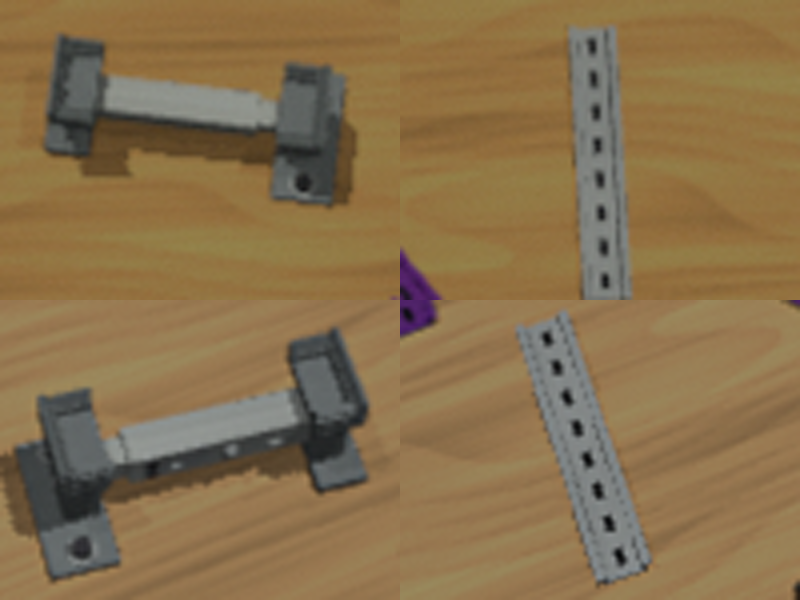

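The grey rail is confirmed: steel colour, slotted and the right length. In the scene picture the button and holes face +x, away from the robot, with the button at about (355,357). The sleeve joins the +y block. Next I'll back-project these into positions.

```bash
cat > h.py <<'E'
import cv2,numpy as np
from station import robot
from scipy.spatial.transform import Rotation as Ro
def ray(c,uv):
    K=np.array([[c["fx"],0,c["cx"]],[0,c["fy"],c["cy"]],[0,0,1]])
    p=cv2.undistortPoints(np.array(uv,float).reshape(-1,1,2),K,np.array(c["distortion"])).reshape(-1,2)
    R=cv2.Rodrigues(np.array(c["rvec"]))[0];t=np.array(c["tvec"])
    return -R.T@t,(np.c_[p,np.ones(len(p))])@R
def at(c,uv,z):
    o,d=ray(c,uv);return o+d*((z-o[2])/d[:,2])[:,None]
def px(c,P):
    K=np.array([[c["fx"],0,c["cx"]],[0,c["fy"],c["cy"]],[0,0,1]])
    return cv2.projectPoints(np.array(P,float).reshape(-1,1,3),np.array(c["rvec"]),np.array(c["tvec"]),K,np.array(c["distortion"]))[0].reshape(-1,2)
def plan(xyz,yaw):
    """shift (tool axes, mm) and yaw about tool z to go to world xyz with tool x at yaw, tool down"""
    s=robot.read_state();R=Ro.from_quat(s["tool_rot"]).as_matrix()
    d=R.T@(np.array(xyz)-s["eef_pos"])*1000
    T=np.array([[np.cos(yaw),np.sin(yaw),0],[np.sin(yaw),-np.cos(yaw),0],[0,0,-1]]).T
    T=np.array([[np.cos(yaw),np.sin(yaw),0],[np.sin(yaw),-np.cos(yaw),0],[0,0,-1]])
    rv=Ro.from_matrix(R.T@T).as_rotvec()
    print("t",s["time_s"],"shift tool mm",d.round(1),"rotvec",rv.round(4));return d,rv
E
python3 - <<'E'
from h import *
np.set_printoptions(precision=4,suppress=True)
c=robot.get_calibration("top");C=robot.get_calibration("scene")
f=lambda p,o:[(o[0]+a/4,o[1]+b/4) for a,b in p]
e=at(c,f([(105,78),(250,94),(105,112),(250,129)],(262,180)),.061);print(e)
v=e[1]-e[0];print("tube yaw",np.arctan2(-v[1],-v[0])) 
v=e[3]-e[2];print(np.arctan2(-v[1],-v[0]))
# rail corners (top view crop: offset 380,215), z flange .0075
r=at(c,f([(569,28),(613,28)],(380-100,215)),.0075);print("rail far",r)
b=at(c,[(425.5,290.5),(437.5,289.5)],.0075);print("rail near",b)
print("button (scene) z .048",at(C,[(297+232/4,245+150/4)],.048))
print("base",px(c,[[0,0,0]]))
E
```

```text
[[ 0.6323  0.0654  0.061 ]
 [ 0.616  -0.0385  0.061 ]
 [ 0.6069  0.0662  0.061 ]
 [ 0.59   -0.0374  0.061 ]]
tube yaw 1.4154500185557943
1.4087925573756632
rail far [[ 0.5624 -0.3263  0.0075]
 [ 0.561  -0.359   0.0075]]
rail near [[ 0.3588 -0.3201  0.0075]
 [ 0.3602 -0.3551  0.0075]]
button (scene) z .048 [[0.6283 0.0223 0.048 ]]
base [[320.1835 423.5755]]
```

Run:
```python
from h import *
plan([.61,.02,.23],1.412)
c=robot.get_calibration("wrist");o,d=ray(c,[(320,240)]);s=robot.read_state();R=Ro.from_quat(s["tool_rot"])
print("cam off tool",R.inv().apply(o-s["eef_pos"]),R.inv().apply(d))
```

```text
t 0.1 shift tool mm [-576.1 -448.     1.2] rotvec [-1.1000e-03  1.1000e-03  1.4257e+00]
cam off tool [ 0.07916309  0.00070972 -0.1427005 ] [[-0.32403055  0.00460976  0.94618192]]
```

Request:
{"name": "apply_moves", "arguments": {"translation": [[-40,-31,0],[-48,-37,0],[-48,-37,0],[-48,-37,0],[-48,-37,0],[-48,-37,0],[-48,-37,0],[-48,-37,0]], "twist": [[0,0,0],[0,0,0],[0,0,0],[0,0,0],[0,0,0],[0,0,0],[0,0,0],[0,0,0]], "hand": [85,85,85,85,85,85,85,85]}}

```text
time_s: 1.1
eef_pos: [0.4671, 0.2292, 0.2312]
tool_rot: [0.151, 0.988, 0.0, -0.0]
ft_force: [0.1, 0.9, 0.9]
finger_gap: 0.0847
finger_force: 0.0
```

Request:
{"name": "apply_moves", "arguments": {"translation": [[-48,-37,0],[-48,-37,0],[-48,-37,0],[-40,-30,0],[-16,-17,0],[0,0,0],[0,0,0],[0,0,0]], "twist": [[0,0,0],[0,0,0],[0,0,0],[0,0,0],[0,0,0.17],[0,0,0.18],[0,0,0.18],[0,0,0.18]], "hand": [85,85,85,85,85,85,85,85]}}

```text
time_s: 2.1
eef_pos: [0.6098, 0.0203, 0.2309]
tool_rot: [0.488, 0.873, -0.0, -0.0]
ft_force: [-0.1, -0.1, 0.0]
finger_gap: 0.0853
finger_force: 0.0
```

Request:
{"name": "apply_moves", "arguments": {"translation": [[0,0,0],[0,0,0],[0,0,0],[0,0,0],[0,0,0],[0,0,0],[0,0,0],[0,0,0]], "twist": [[0,0,0.18],[0,0,0.18],[0,0,0.18],[0,0,0.176],[0,0,0],[0,0,0],[0,0,0],[0,0,0]], "hand": [85,85,85,85,85,85,85,85]}}

```text
time_s: 3.1
eef_pos: [0.61, 0.0203, 0.2313]
tool_rot: [0.761, 0.649, 0.0, -0.0]
ft_force: [-0.1, 0.1, 0.0]
finger_gap: 0.0852
finger_force: 0.0
```

Run:
```python
from h import *
s=robot.read_state();print(s["eef_pos"],s["joint_pos"].round(2) if hasattr(s["joint_pos"],"round") else s["joint_pos"])
plan([.61,.02,.23],1.412)
c=robot.get_calibration("wrist");im=robot.capture("wrist");cv2.imwrite("pics/w1.png",im[:,:,::-1]);np.save("w1c.npy",c,allow_pickle=True)
```

```text
[0.61003168 0.02028673 0.23134016] [-0.73  0.31  0.78  1.6  -0.22  1.33 -0.08]
t 3.1 shift tool mm [-0.3  0.   1.3] rotvec [ 0.     -0.      0.0007]
```

View pics/w1.png

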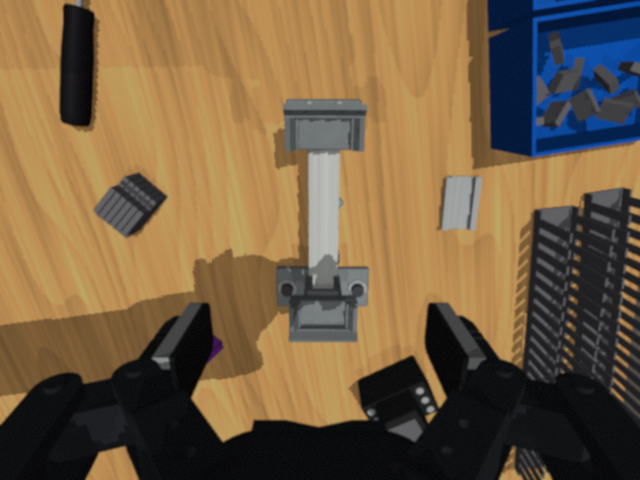

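The wrist picture shows the holder straight below: sliding block at the top (285–366, 100–150), sleeve edges at x=308/340, and the button at about (341,202) on the +x side. I'll measure these from the picture.

Run:
```python
from h import *
np.set_printoptions(precision=4,suppress=True)
c=np.load("w1c.npy",allow_pickle=True).item()
hy=np.array([np.cos(1.412),np.sin(1.412)]);hx=np.array([hy[1],-hy[0]])
def hh(n,uv,z):
    P=at(c,uv,z)[:,:2];print(n,P.round(4).tolist(),"h",np.c_[(P-[.612,.019])@hx,(P-[.612,.019])@hy].tolist())
hh("button",[(341,202)],.048)
hh("L edge",[(308.5,155),(307.5,265)],.061)
hh("R edge",[(340,155),(337.5,255)],.061)
hh("slid stop outer top",[(285,101),(366,101)],.094)
hh("slid inner end",[(286,150),(363,150)],.094)
hh("fixed outer",[(290,340),(357,340)],.094)
im=cv2.imread("pics/w1.png")[95:350,270:385];im=cv2.resize(im,None,fx=2.3,fy=2.3,interpolation=cv2.INTER_CUBIC)
# subpixel profile of the sleeve
g=cv2.cvtColor(cv2.imread("pics/w1.png"),6).astype(int)
for r in (165,185,220,245): 
    d=np.diff(g[r-2:r+3,295:355].mean(0));print(r,[(295+i+.5,int(d[i])) for i in range(len(d)) if abs(d[i])>18])
```

```text
button [[0.6309, 0.0216]] h [[0.018289494705781315, 0.00551939271878435]]
L edge [[0.6096, 0.0683], [0.5924, -0.0285]] h [[-0.010212876980822601, 0.04832259997924077], [-0.011872947962736718, -0.050035877630873006]]
R edge [[0.6353, 0.0642], [0.6207, -0.0232]] h [[0.01588265298982579, 0.0483344635789878], [0.015238173043341472, -0.04031180188500754]]
slid stop outer top [[0.6007, 0.1115], [0.6575, 0.1024]] h [[-0.025826187648488975, 0.08954550440020478], [0.03177051936166876, 0.08959118252470609]]
slid inner end [[0.5951, 0.0778], [0.6512, 0.0688]] h [[-0.02598133727322472, 0.05535056665345641], [0.030867297907024614, 0.05537834616854741]]
fixed outer [[0.5686, -0.0824], [0.6264, -0.0917]] h [[-0.026772863675683472, -0.10697999762768166], [0.03170871006976144, -0.10702440360674793]]
165 [(307.5, 30), (308.5, 25)]
185 [(297.5, -27), (307.5, 28), (308.5, 24)]
220 [(297.5, -20), (307.5, 26), (308.5, 28)]
245 [(298.5, -22), (307.5, 29), (308.5, 32)]
```

Request:
{"name": "apply_moves", "arguments": {"translation": [[4.5,4.5,30],[0,0,45],[0,0,45],[0,0,40],[0,0,25],[0,0,12],[0,0,4],[0,0,0]], "twist": [[0,0,0],[0,0,0],[0,0,0],[0,0,0],[0,0,0],[0,0,0],[0,0,0],[0,0,0]], "hand": [85,85,85,85,85,85,85,85], "squeeze": 20}}

```text
time_s: 4.15
eef_pos: [0.6157, 0.0241, 0.0311]
tool_rot: [0.761, 0.649, 0.0, 0.0]
ft_force: [-0.7, 0.2, -0.6]
finger_gap: 0.0849
finger_force: 0.0
```

Request:
{"name": "apply_moves", "arguments": {"translation": [[0,0,0],[0,0,0],[0,0,0],[0,0,0],[0,0,0],[0,0,0],[0,0,0],[0,0,0]], "twist": [[0,0,0],[0,0,0],[0,0,0],[0,0,0],[0,0,0],[0,0,0],[0,0,0],[0,0,0]], "hand": [60,45,36,30,26,22,20,20], "squeeze": 20}}

```text
time_s: 5.15
eef_pos: [0.6149, 0.0242, 0.0307]
tool_rot: [0.761, 0.649, -0.0, -0.0]
ft_force: [-2.5, 0.5, 7.4]
finger_gap: 0.0258
finger_force: 19.6
```

The button is flush, with a gap of 25.8 mm. Next I cam it under slowly.

Request:
{"name": "apply_moves", "arguments": {"translation": [[0,0,0],[0,0,0],[1,0,0],[1,0,0],[1,0,0],[1,0,0],[1,0,0],[1,0,0]], "twist": [[0,0,0],[0,0,0],[0,0,0],[0,0,0],[0,0,0],[0,0,0],[0,0,0],[0,0,0]], "hand": [20,20,20,20,20,20,20,20], "squeeze": 30}}

```text
time_s: 6.15
eef_pos: [0.6153, 0.027, 0.0308]
tool_rot: [0.762, 0.648, -0.001, 0.001]
ft_force: [-4.6, -9.3, 8.4]
finger_gap: 0.0254
finger_force: 30.1
```

Request:
{"name": "apply_moves", "arguments": {"translation": [[1,0,0],[1,0,0],[1,0,0],[1,0,0],[0,0,0],[0,0,0],[0,0,0],[0,0,0]], "twist": [[0,0,0],[0,0,0],[0,0,0],[0,0,0],[0,0,0],[0,0,0],[0,0,0],[0,0,0]], "hand": [20,20,20,20,20,20,20,20], "squeeze": 30}}

```text
time_s: 7.15
eef_pos: [0.6157, 0.0291, 0.0307]
tool_rot: [0.762, 0.647, -0.002, 0.001]
ft_force: [-5.9, -13.5, 10.5]
finger_gap: 0.0255
finger_force: 29.8
```

Request:
{"name": "apply_moves", "arguments": {"translation": [[1,0,0],[1,0,0],[0.5,0,0],[0.5,0,0],[0,0,0],[0,0,0],[0,0,0],[0,0,0]], "twist": [[0,0,0],[0,0,0],[0,0,0],[0,0,0],[0,0,0],[0,0,0],[0,0,0],[0,0,0]], "hand": [20,20,20,20,20,20,20,20], "squeeze": 30}}

```text
time_s: 8.15
eef_pos: [0.6168, 0.0356, 0.0308]
tool_rot: [0.761, 0.648, -0.001, 0.0]
ft_force: [-3.0, -4.0, 8.4]
finger_gap: 0.0256
finger_force: 29.6
```

Request:
{"name": "apply_moves", "arguments": {"translation": [[1.5,0,0],[1.5,0,0],[1.5,0,0],[1.5,0,0],[1.5,0,0],[1.5,0,0],[1,0,0],[0,0,0]], "twist": [[0,0,0],[0,0,0],[0,0,0],[0,0,0],[0,0,0],[0,0,0],[0,0,0],[0,0,0]], "hand": [20,20,20,20,20,20,20,20], "squeeze": 25}}

```text
time_s: 9.15
eef_pos: [0.6183, 0.0452, 0.0308]
tool_rot: [0.761, 0.648, -0.001, 0.0]
ft_force: [-3.5, -4.9, 8.3]
finger_gap: 0.0258
finger_force: 29.5
```

Request:
{"name": "apply_moves", "arguments": {"translation": [[0.5,0,0],[0.5,0,0],[0.5,0,0],[0.5,0,0],[0.5,0,0],[0.5,0,0],[0,0,0],[0,0,0]], "twist": [[0,0,0],[0,0,0],[0,0,0],[0,0,0],[0,0,0],[0,0,0],[0,0,0],[0,0,0]], "hand": [20,20,20,20,20,20,20,20], "squeeze": 22}}

```text
time_s: 10.15
eef_pos: [0.6188, 0.0481, 0.0308]
tool_rot: [0.761, 0.648, -0.001, 0.0]
ft_force: [-4.0, -5.0, 7.2]
finger_gap: 0.0255
finger_force: 29.3
```

Request:
{"name": "apply_moves", "arguments": {"translation": [[0.5,0,0],[0.5,0,0],[0.5,0,0],[0.5,0,0],[0.5,0,0],[0.5,0,0],[0,0,0],[0,0,0]], "twist": [[0,0,0],[0,0,0],[0,0,0],[0,0,0],[0,0,0],[0,0,0],[0,0,0],[0,0,0]], "hand": [20,20,20,20,20,20,20,20], "squeeze": 22}}

```text
time_s: 11.15
eef_pos: [0.6193, 0.051, 0.0308]
tool_rot: [0.762, 0.648, -0.001, 0.0]
ft_force: [-3.9, -4.6, 7.6]
finger_gap: 0.0253
finger_force: 29.3
```

Request:
{"name": "apply_moves", "arguments": {"translation": [[0.5,0,0],[0.5,0,0],[0.5,0,0],[0.5,0,0],[0.5,0,0],[0.5,0,0],[0,0,0],[0,0,0]], "twist": [[0,0,0],[0,0,0],[0,0,0],[0,0,0],[0,0,0],[0,0,0],[0,0,0],[0,0,0]], "hand": [20,20,20,20,20,20,20,20]}}

```text
time_s: 12.15
eef_pos: [0.6198, 0.054, 0.0308]
tool_rot: [0.761, 0.648, -0.001, 0.0]
ft_force: [-4.6, -4.0, 8.1]
finger_gap: 0.0256
finger_force: 29.3
```

Request:
{"name": "apply_moves", "arguments": {"translation": [[0.5,0,0],[0.5,0,0],[0.5,0,0],[0.5,0,0],[0.5,0,0],[0.5,0,0],[0,0,0],[0,0,0]], "twist": [[0,0,0],[0,0,0],[0,0,0],[0,0,0],[0,0,0],[0,0,0],[0,0,0],[0,0,0]], "hand": [20,20,20,20,20,20,20,20]}}

```text
time_s: 13.15
eef_pos: [0.6204, 0.0582, 0.0308]
tool_rot: [0.761, 0.648, -0.0, -0.0]
ft_force: [-2.2, -1.4, 6.8]
finger_gap: 0.0259
finger_force: 29.2
```

The force dropped, so the button may have popped out. A small pull will confirm it.

Request:
{"name": "apply_moves", "arguments": {"translation": [[0.5,0,0],[0.5,0,0],[0.5,0,0],[0.5,0,0],[0,0,0],[0,0,0],[0,0,0],[0,0,0]], "twist": [[0,0,0],[0,0,0],[0,0,0],[0,0,0],[0,0,0],[0,0,0],[0,0,0],[0,0,0]], "hand": [20,20,20,20,20,20,20,20]}}

```text
time_s: 14.15
eef_pos: [0.6206, 0.0594, 0.0308]
tool_rot: [0.761, 0.648, -0.001, -0.0]
ft_force: [-3.9, -2.8, 7.4]
finger_gap: 0.0254
finger_force: 29.3
```

Request:
{"name": "apply_moves", "arguments": {"translation": [[0.5,0,0],[0.5,0,0],[0.5,0,0],[0.5,0,0],[0,0,0],[0,0,0],[0,0,0],[0,0,0]], "twist": [[0,0,0],[0,0,0],[0,0,0],[0,0,0],[0,0,0],[0,0,0],[0,0,0],[0,0,0]], "hand": [20,20,20,20,20,20,20,20]}}

```text
time_s: 15.15
eef_pos: [0.6209, 0.0609, 0.0308]
tool_rot: [0.761, 0.648, -0.001, 0.0]
ft_force: [-4.7, -4.8, 8.5]
finger_gap: 0.0258
finger_force: 29.4
```

Request:
{"name": "apply_moves", "arguments": {"translation": [[0.5,0,0],[0.5,0,0],[0.5,0,0],[0.5,0,0],[0,0,0],[0,0,0],[0,0,0],[0,0,0]], "twist": [[0,0,0],[0,0,0],[0,0,0],[0,0,0],[0,0,0],[0,0,0],[0,0,0],[0,0,0]], "hand": [20,20,20,20,20,20,20,20]}}

```text
time_s: 16.15
eef_pos: [0.6209, 0.0612, 0.0308]
tool_rot: [0.762, 0.648, -0.002, 0.001]
ft_force: [-5.7, -8.6, 9.6]
finger_gap: 0.0258
finger_force: 29.5
```

It has stopped at about 37 mm: the force rises without any travel. I'll relax the pull and look before letting go.

Request:
{"name": "apply_moves", "arguments": {"translation": [[-1,0,0],[-1,0,0],[-1,0,0],[0,0,0],[0,0,0],[0,0,0],[0,0,0],[0,0,0]], "twist": [[0,0,0],[0,0,0],[0,0,0],[0,0,0],[0,0,0],[0,0,0],[0,0,0],[0,0,0]], "hand": [20,20,20,20,20,20,20,20]}}

```text
time_s: 17.15
eef_pos: [0.6209, 0.0611, 0.0308]
tool_rot: [0.761, 0.648, -0.0, -0.0]
ft_force: [-2.5, -1.3, 7.2]
finger_gap: 0.0255
finger_force: 29.2
```

Run:
```python
from h import *
a=robot.capture("wrist");b=robot.capture("scene")
c=lambda i,x,y,w,h:cv2.resize(i[y:y+h,x:x+w,::-1],(400,int(400*h/w)),interpolation=cv2.INTER_CUBIC)
o=robot.get_calibration("wrist");p=px(o,[[.6154+.987*.018,.024-.158*.018,.048]])[0];print(p)
q=px(robot.get_calibration("scene"),[[.6154+.987*.018,.024-.158*.018,.048]])[0];print(q)
x,y=[int(max(0,v)) for v in (p-[100,75])];x=min(x,440);y=min(y,330)
X,Y=[int(v) for v in q-[60,45]]
print(x,y,X,Y)
cv2.imwrite("pics/b1.png",np.hstack([c(a,x,y,200,150),c(b,X,Y,120,90)]))
```

```text
[362.69327404 407.64467321]
[355.46997148 284.20077446]
262 330 295 239
```

View pics/b1.png

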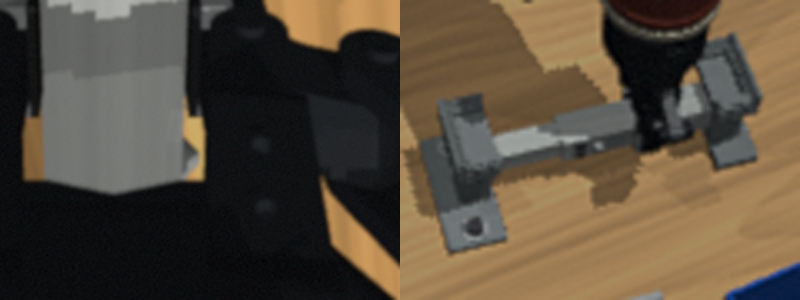

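The wrist crop shows the cone button standing out of the sleeve's side at about (357,409), where it was predicted (363,408). The sleeve is drawn and the button is out. Next I release, lift and go to the rail.

Request:
{"name": "apply_moves", "arguments": {"translation": [[0,0,0],[0,0,0],[0,0,0],[0,0,-20],[0,0,-50],[0,0,-50],[0,0,-50],[-20,-4,0]], "twist": [[0,0,0],[0,0,0],[0,0,0],[0,0,0],[0,0,0],[0,0,0],[0,0,0],[0,0,0]], "hand": [60,70,80,85,85,85,85,85]}}

```text
time_s: 18.25
eef_pos: [0.6166, 0.0435, 0.2056]
tool_rot: [0.76, 0.65, 0.004, 0.002]
ft_force: [0.5, -0.6, -0.2]
finger_gap: 0.085
finger_force: 0.0
```

Request:
{"name": "apply_moves", "arguments": {"translation": [[-53,-12,0],[-53,-12,0],[-53,-12,0],[-53,-12,0],[-53,-12,0],[-53,-12,0],[-53,-12,0],[-30,-7,0]], "twist": [[0,0,0],[0,0,0],[0,0,0],[0,0,0],[0,0,0],[0,0,0],[0,0,0],[0,0,0]], "hand": [85,85,85,85,85,85,85,85]}}

```text
time_s: 19.25
eef_pos: [0.4579, -0.3421, 0.2006]
tool_rot: [0.762, 0.647, -0.0, 0.0]
ft_force: [-0.5, 0.2, 0.2]
finger_gap: 0.0849
finger_force: 0.0
```

Request:
{"name": "apply_moves", "arguments": {"translation": [[0,0,0],[0,0,0],[0,0,0],[0,0,0],[0,0,0],[0,0,0],[0,0,0],[0,0,0]], "twist": [[0,0,0.18],[0,0,0.18],[0,0,0.18],[0,0,0.18],[0,0,0.18],[0,0,0.18],[0,0,0.18],[0,0,0.17]], "hand": [85,85,85,85,85,85,85,85]}}

```text
time_s: 20.25
eef_pos: [0.4598, -0.3392, 0.2004]
tool_rot: [1.0, -0.012, -0.0, -0.0]
ft_force: [1.0, -0.4, 0.1]
finger_gap: 0.0851
finger_force: 0.0
```

Run:
```python
from h import *
s=robot.read_state();print(s["eef_pos"],np.round(s["joint_pos"],2))
plan([.4606,-.340,.20],-.025)
c=robot.get_calibration("wrist");im=robot.capture("wrist");cv2.imwrite("pics/w2.png",im[:,:,::-1]);np.save("w2c.npy",c,allow_pickle=True)
# grey rail: low saturation, bright
hsv=cv2.cvtColor(im[:,:,::-1].copy(),cv2.COLOR_BGR2HSV)
m=((hsv[:,:,1]<45)&(hsv[:,:,2]>70)).astype(np.uint8);m=cv2.morphologyEx(m,cv2.MORPH_CLOSE,np.ones((9,9)))
n,l,st,ce=cv2.connectedComponentsWithStats(m)
for i in range(1,n):
    if st[i,4]>1500:
        pts=np.argwhere(l==i)[:,::-1].astype(np.float32);b=cv2.boxPoints(cv2.minAreaRect(pts));w=at(c,b,.0065);print(st[i],b.round(1).tolist(),w[:,:2].round(4).tolist(),w.mean(0).round(4))
```

```text
[ 0.4598214  -0.3391661   0.20037798] [-0.44  0.42  1.27  1.74 -0.41  1.29 -0.66]
t 20.25 shift tool mm [0.8 0.8 0.4] rotvec [-0.0007  0.0001  0.0001]
[   0    0   35  114 2816] [[0.0, 113.0], [0.0, 0.0], [34.0, 0.0], [34.0, 113.0]] [[0.5483, -0.0621], [0.6347, -0.0859], [0.6335, -0.1139], [0.5472, -0.0925]] [ 0.5909 -0.0886  0.0065]
[  565    38    75   390 18200] [[565.0, 38.0], [639.0, 38.0], [639.0, 427.0], [565.0, 427.0]] [[0.5945, -0.5443], [0.5938, -0.6064], [0.1847, -0.7053], [0.1885, -0.617]] [ 0.3904 -0.6182  0.0065]
[ 298   83   41  217 8158] [[298.0, 83.0], [338.0, 83.0], [338.0, 299.0], [298.0, 299.0]] [[0.5645, -0.3236], [0.5636, -0.3573], [0.3611, -0.3554], [0.3621, -0.3151]] [ 0.4628 -0.3378  0.0065]
```

View pics/w2.png

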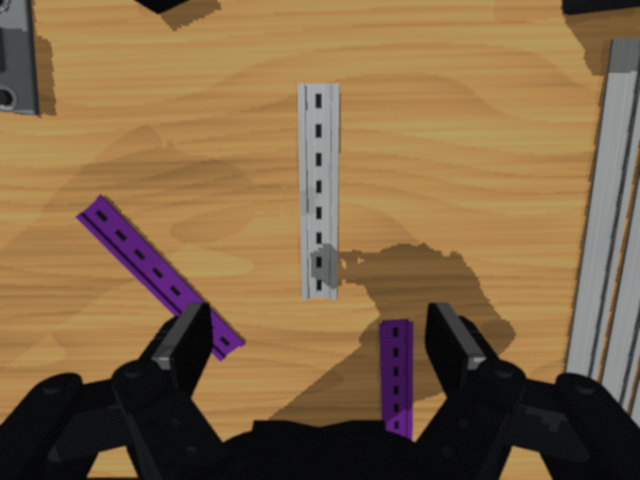

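The wrist picture shows the steel rail from (298–340, 83) to (302–338, 299). Its centre is about (0.463, -0.339), it measures 202 mm and is nearly aligned with the tool. The purple look-alikes at (160,275) and (397,380) are clear of the fingers. I descend.

Request:
{"name": "apply_moves", "arguments": {"translation": [[3,0,40],[0,0,50],[0,0,45],[0,0,35],[0,0,18],[0,0,8],[0,0,2.5],[0,0,0]], "twist": [[0,0,0],[0,0,0],[0,0,0],[0,0,0],[0,0,0],[0,0,0],[0,0,0],[0,0,0]], "hand": [60,60,60,60,60,60,60,60], "squeeze": 30}}

```text
time_s: 21.3
eef_pos: [0.4643, -0.3394, 0.0027]
tool_rot: [1.0, -0.009, 0.001, 0.0]
ft_force: [0.7, -0.3, 0.1]
finger_gap: 0.06
finger_force: 0.0
```

Request:
{"name": "apply_moves", "arguments": {"translation": [[0,0,0],[0,0,0],[0,0,0],[0,0,0],[0,0,0],[0,0,0],[0,0,0],[0,0,0]], "twist": [[0,0,0],[0,0,0],[0,0,0],[0,0,0],[0,0,0],[0,0,0],[0,0,0],[0,0,0]], "hand": [50,42,36,33,30,30,30,30], "squeeze": 35}}

```text
time_s: 22.3
eef_pos: [0.4639, -0.3391, 0.0022]
tool_rot: [1.0, -0.009, 0.0, -0.0]
ft_force: [-0.7, 2.2, 7.3]
finger_gap: 0.0333
finger_force: 34.2
```

Request:
{"name": "apply_moves", "arguments": {"translation": [[0,0,-3],[0,0,-7],[0,0,-15],[0,0,-25],[0,0,-20],[0,0,-10],[0,0,0],[0,0,0]], "twist": [[0,0,0],[0,0,0],[0,0,0],[0,0,0],[0,0,0],[0,0,0],[0,0,0],[0,0,0]], "hand": [30,30,30,30,30,30,30,30], "squeeze": 35}}

```text
time_s: 23.3
eef_pos: [0.4635, -0.3386, 0.0812]
tool_rot: [1.0, -0.009, -0.0, -0.0]
ft_force: [-0.6, 0.6, -0.2]
finger_gap: 0.033
finger_force: 34.9
```

Run:
```python
from h import *
s=robot.read_state();print(s["eef_pos"],s["ft_force"],s["finger_gap"])
a=robot.capture("wrist");b=robot.capture("scene");np.save("w3c.npy",robot.get_calibration("wrist"),allow_pickle=True)
q=px(robot.get_calibration("scene"),[s["eef_pos"]])[0];x,y=[int(v) for v in q-[80,80]];print(x,y)
b=cv2.resize(b[y:y+160,x:x+106],(318,480),interpolation=cv2.INTER_CUBIC)
cv2.imwrite("pics/w3.png",np.hstack([a[:,80:560],b])[:,:,::-1])
```

```text
[ 0.46346946 -0.33862504  0.08120051] [-0.62945861  0.58558966 -0.24993927] 0.03299950411340079
114 195
```

View pics/w3.png

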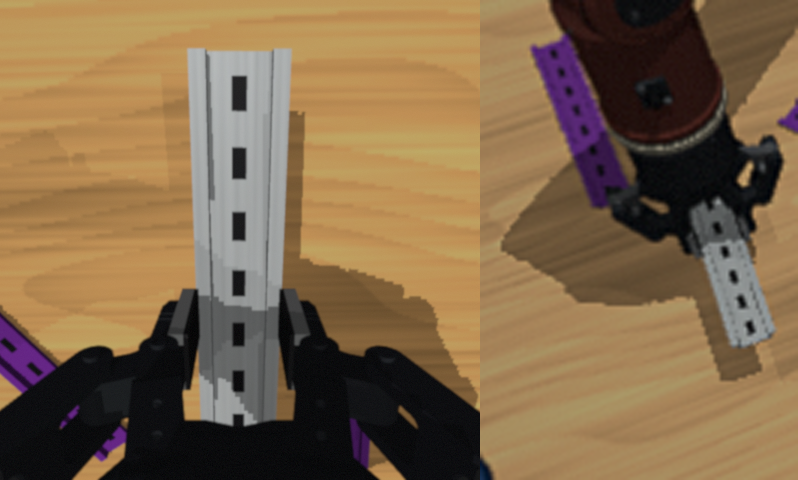

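The rail is held level at its middle: far end at (268–371, 49), pads at its centre. I'll check its pose in the hand, then carry it over.

Run:
```python
from h import *
np.set_printoptions(precision=4,suppress=True)
c=np.load("w3c.npy",allow_pickle=True).item();s=robot.read_state();R=Ro.from_quat(s["tool_rot"])
o,d=ray(c,[(268,49),(371,49)])
for z in (.08,.084,.087,.09,.094):
    P=o+d*((z-o[2])/d[:,2])[:,None];print(z,np.linalg.norm(P[0]-P[1]),R.inv().apply(P-s["eef_pos"]).tolist())
P=at(c,[(280,365),(356,365)],.0865);print("near edges",R.inv().apply(P-s["eef_pos"]))
```

```text
0.08 0.036206537657502695 [[0.10074591281532073, -0.018571402552704768, 0.001040370611965446], [0.10073708206732292, 0.017635131389544468, 0.0010265484990665832]]
0.084 0.035199162397185034 [[0.10012908345911174, -0.018077830513645768, -0.002959154711981876], [0.10012049840920151, 0.01712132827165538, -0.0029725922519422457]]
0.087 0.034443630951946726 [[0.09966646144195489, -0.017707651484351505, -0.005958798704942368], [0.09965806066561061, 0.016735975933238518, -0.00597194781519884]]
0.09 0.03368809950670847 [[0.09920383942479816, -0.01733747245505724, -0.00895844269790286], [0.09919562292201961, 0.016350623594821714, -0.008971303378455461]]
0.094 0.032680724246390756 [[0.09858701006858915, -0.016843900415998245, -0.012957968021850182], [0.09857903926389819, 0.015836820476932568, -0.012970444129464291]]
near edges [[-0.0259 -0.0177 -0.0053]
 [-0.0259  0.0156 -0.0053]]
```

Request:
{"name": "apply_moves", "arguments": {"translation": [[0,0,-15],[0,0,-35],[4,-10,-30],[12,-30,-10],[18,-46,0],[18,-46,0],[18,-46,0],[18,-46,0]], "twist": [[0,0,0],[0,0,0],[0,0,0],[0,0,0],[0,0,0],[0,0,0],[0,0,0],[0,0,0]], "hand": [30,30,30,30,30,30,30,30]}}

```text
time_s: 24.4
eef_pos: [0.5564, -0.1152, 0.1728]
tool_rot: [1.0, -0.009, 0.0, -0.0]
ft_force: [0.5, -0.3, -0.3]
finger_gap: 0.0332
finger_force: 35.0
```

Request:
{"name": "apply_moves", "arguments": {"translation": [[18,-46,0],[18,-46,0],[14,-36,0],[7,-16,0],[0,0,0],[0,0,0],[0,0,0],[0,0,0]], "twist": [[0,0,0],[0,0,0],[0,0,0],[0,0,-0.08],[0,0,-0.16],[0,0,-0.17],[0,0,-0.17],[0,0,-0.17]], "hand": [30,30,30,30,30,30,30,30]}}

```text
time_s: 25.4
eef_pos: [0.6155, 0.0259, 0.1727]
tool_rot: [0.933, 0.36, 0.0, 0.0]
ft_force: [-0.9, 0.4, -0.8]
finger_gap: 0.0331
finger_force: 35.0
```

Request:
{"name": "apply_moves", "arguments": {"translation": [[0,0,0],[0,0,0],[0,0,0],[0,0,0],[0,0,0],[0,0,0],[0,0,0],[0,0,0]], "twist": [[0,0,-0.17],[0,0,-0.17],[0,0,-0.16],[0,0,-0.12],[0,0,-0.06],[0,0,0],[0,0,0],[0,0,0]], "hand": [30,30,30,30,30,30,30,30]}}

```text
time_s: 26.4
eef_pos: [0.6154, 0.0262, 0.1719]
tool_rot: [0.761, 0.648, -0.0, 0.0]
ft_force: [-0.9, 0.2, -0.3]
finger_gap: 0.0329
finger_force: 35.0
```

Run:
```python
from h import *
s=robot.read_state();print(s["eef_pos"],s["finger_gap"])
plan([.6154,.0265,.115],1.4095)
c=robot.get_calibration("wrist");a=robot.capture("wrist");cv2.imwrite("pics/w4.png",a[:,:,::-1]);np.save("w4c.npy",c,allow_pickle=True)
```

```text
[0.6154229  0.02623074 0.17193534] 0.03286696124051818
t 26.4 shift tool mm [ 0.3 -0.1 56.9] rotvec [0.     0.0002 0.0014]
```

View pics/w4.png

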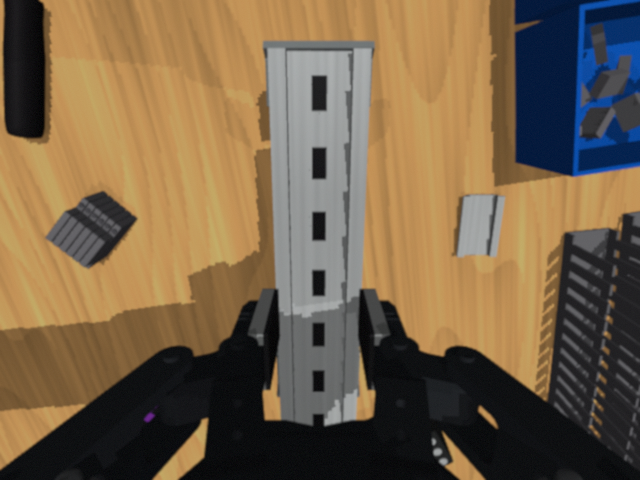

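The rail and sliding stop line up: the stop top spans (265–374, 44) and the rail end is centred at x=320. I lower it.

Request:
{"name": "apply_moves", "arguments": {"translation": [[1.5,0,15],[0,0,25],[0,0,18],[0,0,10],[0,0,6],[0,0,5],[0,0,4],[0,0,0]], "twist": [[0,0,0],[0,0,0],[0,0,0],[0,0,0],[0,0,0],[0,0,0],[0,0,0],[0,0,0]], "hand": [30,30,30,30,30,30,30,30]}}

```text
time_s: 27.45
eef_pos: [0.6157, 0.0277, 0.0888]
tool_rot: [0.761, 0.649, 0.0, -0.0]
ft_force: [0.3, 0.2, -0.0]
finger_gap: 0.0332
finger_force: 35.0
```

Request:
{"name": "apply_moves", "arguments": {"translation": [[0,0,1],[0,0,1],[0,0,1],[0,0,1],[0,0,1],[0,0,0.5],[0,0,0],[0,0,0]], "twist": [[0,0,0],[0,0,0],[0,0,0],[0,0,0],[0,0,0],[0,0,0],[0,0,0],[0,0,0]], "hand": [30,30,30,30,30,30,30,30]}}

```text
time_s: 28.45
eef_pos: [0.6157, 0.0277, 0.0833]
tool_rot: [0.761, 0.649, -0.0, 0.0]
ft_force: [-0.1, -0.6, 0.4]
finger_gap: 0.0332
finger_force: 35.0
```

Request:
{"name": "apply_moves", "arguments": {"translation": [[0,0,0.5],[0,0,0.5],[0,0,0.5],[0,0,0],[0,0,0],[0,0,0],[0,0,0],[0,0,0]], "twist": [[0,0,0],[0,0,0],[0,0,0],[0,0,0],[0,0,0],[0,0,0],[0,0,0],[0,0,0]], "hand": [30,30,30,30,30,30,30,30]}}

```text
time_s: 29.45
eef_pos: [0.6157, 0.0277, 0.0823]
tool_rot: [0.761, 0.649, 0.0, -0.0]
ft_force: [-2.8, 0.4, 4.9]
finger_gap: 0.033
finger_force: 35.4
```

Contact is at the expected height with 5 N. I release and lift.

Request:
{"name": "apply_moves", "arguments": {"translation": [[0,0,0],[0,0,0],[0,0,0],[0,0,0],[0,0,-10],[0,0,-30],[0,0,-40],[0,0,-40]], "twist": [[0,0,0],[0,0,0],[0,0,0],[0,0,0],[0,0,0],[0,0,0],[0,0,0],[0,0,0]], "hand": [36,42,50,60,60,60,60,60]}}

```text
time_s: 30.45
eef_pos: [0.6156, 0.0275, 0.2037]
tool_rot: [0.761, 0.649, 0.0, 0.0]
ft_force: [0.6, 0.6, -0.6]
finger_gap: 0.0599
finger_force: 0.0
```

Run:
```python
from h import *
np.set_printoptions(precision=4,suppress=True)
c=robot.get_calibration("wrist");a=robot.capture("wrist");b=robot.capture("scene")
C=robot.get_calibration("scene")
hy=np.array([np.cos(1.4095),np.sin(1.4095),0]);hx=np.array([hy[1],-hy[0],0]);O=np.array([.615,.024,0])
pr=lambda y:[O+hy*(.0015+y)+hx*k+[0,0,.0875] for k in(-.0175,.0175)]
print(px(c,pr(.1015)+pr(-.1015)).round(1).tolist())
q=px(C,[O+[0,0,.07]])[0];x,y=[int(v) for v in q-[70,52]]
b=cv2.resize(b[y:y+105,x:x+140],(400,300),interpolation=cv2.INTER_CUBIC);a=cv2.resize(a[:,:],(400,300))
cv2.imwrite("pics/f.png",np.hstack([a,b])[:,:,::-1])
```

```text
[[291.4, 82.1], [345.4, 82.2], [296.5, 350.2], [339.5, 350.3]]
```

View pics/f.png

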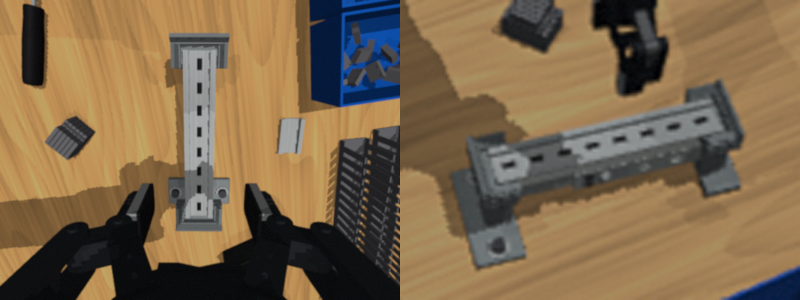

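The final picture shows the rail seated between both end stops, flanges up: far end at row ~48 and near end at ~219 in the left half, matching the projection. The gripper is clear, so I hand in.

```bash
python3 -c "
from station import robot
print(robot.job_done())"
```

```text
the job is handed in; nothing more can be done
None
```

I handed the job in at about 30 s of the 72 s allowed: the sleeve is drawn out about 37 mm with the button popped out through the next hole, the rail lies flanges up in both end seats, and the gripper is clear; the hand-in gave no verdict.

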